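Latch the red-handled ingot mould

ROBOT

A 6-joint arm with a two-finger parallel gripper is mounted at the origin on a cart in front of the work surface, level with it; the furniture and walls round the work are solid. World frame = base frame: x ahead of the robot, y to its left, z up, the work surface at z = 0. Lengths are in m, angles in rad, forces in N, time in s.
With the tool pointing down it reaches from about 0.15 to 0.775 m from the base axis. Payload 6.1 kg.
Tool frame: the origin (TCP) lies at the very end of the fingers, on their centre line; the grasp point (between the pads) lies robot.grasp_offset behind it (robot.grasp_offset is the distance from the TCP to the grasp point, in m); z points along the fingers, y is the direction in which the jaws open and shut (so a half turn about z gives the same grasp; the last joint's range is limited). The gripper opens to 85 mm and grips with 20 to 120 N. Pads are 22 mm wide; open, the fingers measure 114 mm over their backs; the gripper's body (76 mm by 85 mm) begins 54 mm behind the grasp point. The pads swing forward as they close: fully open they stand 13 mm farther back than shut.
Start: joints at [1.324, 0.126, -0.04, 1.405, 0, 1.571], TCP at [0.128, 0.509, 0.231] pointing down, gripper open.
Joint ranges: [-2.72, 2.72], [-0.95, 1.95], [-1.27, 1.35], [-1.78, 2.02], [-1.46, 1.47], [-3.14, 3.14]. Speed limits (rad/s): [2.39, 2.39, 3.01, 3.14, 3.14, 3.14].

INTERFACE

Orientations are given as a rotation vector (axis times angle).
In Python, from cell import robot gives the robot as it stands.
- The arm moves only by the tool servo_tool, never from a script. Its argument "deltas" is text: rows parted by semicolons, each of 7 numbers parted by spaces: the shift along the tool's x, y, z normalised to -1 to 1, where 1 is 0.15 m, then the turn, a rotation vector about the tool's x, y, z normalised to -1 to 1, where 1 is 0.15 rad, then the opening, from 0 (shut) to 1 (fully open). In form: x y z wx wy wz gripper; .... A call has 1 to 5 rows; each row shifts and turns the pose as measured when the row begins, along the tool's axes as they then stand; what a row does not reach is not made up. A row lasts 1/10 s, in which the tool goes at most 50 mm and 8.59 degrees, less where a joint would pass 70% of its speed; a pose out of reach is approached as far as the arm can. A call with a number of a shift or a turn outside -1 to 1 is refused whole. A call with a gripper value outside its range is refused whole. The fingers move at their own pace and stop on an object; the grip force is fixed at half the most. Time passes only in rows, so rows that do not move let the fingers close. It gives the time, the measured TCP pose, the force and the opening at its end, in the units of the state.
- robot.observe(): the state, without advancing time (a new reading comes with each control period).
- robot.snapshot(name): name is "scene" or "top" or "wrist"; returns a dict with "image" (420x560x3 uint8, red, green, blue), "depth" (420x560 float32, m along the optical axis (not along the pixel's ray), 0 where there is no reading), "fx", "fy", "cx", "cy" (pixels), "dist_coeffs" ([k1, k2, p1, p2, k3] as OpenCV has them; the pictures are not rectified), "R" (3x3) and "t" (3): a world point X has camera coordinates R X + t. Camera axes: x right, y down, z forward; pixel columns grow to the right and rows downward; lengths in m; the calibration is good to about 2 mm. A picture is of the moment at which its call begins.
- robot.hand_in(): hands the job in, once; it reports no verdict.
The state is a dict: "t": time; "joint_positions": joint angles; "qd": joint speeds; "tau": joint torques, N m; "ee_pos": TCP position; "ee_rot": TCP orientation; "force": force on the tool from outside, world axes, zero at the start; "torque": the same for the moment, N m; "grip_width": opening from 0.0 (shut) to 1.0 (fully open).
Only numpy, scipy, OpenCV 4.12 (cv2) and the standard library are available. Lean on these libraries where they do the work, as an engineer would, in place of code of your own. Each camera call takes 0.05 s, during which the arm holds its last target.

TASK

Two small two-part ingot moulds stand on the bench with their draw latches open. Close the one with the red lever: tip its wire loop over so that it drops behind the brass keeper hook on the mould's other half, then push the red lever over, away from the keeper and down past the toggle point, until it lies flat and stays there with the halves drawn together. Leave the mould with the blue lever open.

Things in the scene. Friction and masses are not known exactly. Their poses are not given: they have to be found in the camera images.
- red_mould: Fixed mould on a board 190x80 mm. Origin on the table under the lever pivot (pivot z 64); x points from lever to keeper (to the robot's left, +-17 deg), z up. Lever half x -24..24; keeper half x 33..88, sprung 9 mm off it; tops z 50. Loop hinge pin x 2, z 84 (lever open). Brass keeper: 22 wide, x 48-58, top z 67, lip to x 62; the bar hooks under the lip on its far side (+x).
- red_bar (a point): Middle of the crossbar (along mould y, 9 mm thick, 53 long) of the red mould's 75 mm wire loop; sides 43 apart, straddling lever and keeper. Starts near upright (z 158), 0-0.2 rad forward, held by friction; tipped over 0.45 rad forward (+x) it falls by itself. With the lever open it lands hooked behind the keeper at x 71, z 55 (mould frame). Latch closed: x 55, z 55.
- red_lever (a joint): Lever angle, rad. 0: open, leaning 15 deg from upright to +x of the mould. Grows swinging back to -x and down; 1.83: closed, flat along -x at z 64, at its stop. Bar 18 wide, 9 thick, tip 74 mm from the pivot, outer 50 mm red; stands inside the loop. Loop hooked: stiffens from 0.5, up to 4 N at the grip; toggle point 1.6: springs back before it, snaps shut and stays after it.
- blue_lever (a joint): Lever angle (rad) of the other mould, the same but for its blue lever; starts open, 0 to 0.05, and is to be left open.

How it is judged:
By the outcome, as a careful person would: the job done as asked, in the order asked, and still so for the second after the job is handed in, with the robot touching nothing.
It also fails if it takes over 42 s, if anything falls off the work surface, if the arm or the gripper's body presses on something with over 40 N, if the wrist force passes 120 N, or if a joint passes its speed limit or range.

## Working session

There is one attempt and no reset: what is moved stays moved. The work goes in short steps, Python scripts to look and compute and a tool call to move; the robot and the scene stay as the last step left them, time stands still between calls to the robot, and variables do not carry over. Pictures are saved under pics/ and viewed, and the job is handed in when it is done.

Besides the shell and the picture viewer there is one more tool, called after "Emit:" by a JSON object that holds its "name" and its "arguments". servo_tool: Moves the arm, as the interface text tells. Scaled input: -1 to 1 covers 0.15 m each way for a shift and 0.15 rad each way for a turn. Its arguments: {"type":"object","properties":{"deltas":{"type":"string"}},"required":["deltas"]}

```bash
ls; mkdir -p pics
python3 - <<'E'
from cell import robot
import cv2,numpy as np,pickle
s=robot.observe(); print({k:np.round(v,3) for k,v in s.items()}, robot.grasp_offset)
for n in ("scene","top"):
    d=robot.snapshot(n); pickle.dump(d,open(f"{n}0.pkl","wb"))
    cv2.imwrite(f"pics/{n}0.png",d["image"][:,:,::-1])
    R=np.array(d["R"]);print(n,np.round(-R.T@d["t"],3),np.round(R,2).tolist(),d["fx"],d["dist_coeffs"])
E
```

```text
pics
{'t': np.float64(0.0), 'joint_positions': array([ 1.324,  0.126, -0.041,  1.405,  0.   ,  1.571]), 'qd': array([ 0.001, -0.001, -0.001,  0.001,  0.   , -0.002]), 'tau': array([-1.0000e-03, -4.3591e+01,  3.5293e+01,  1.7000e-02,  0.0000e+00,
        0.0000e+00]), 'ee_pos': array([0.128, 0.509, 0.231]), 'ee_rot': array([-3.870e-01, -3.117e+00,  3.000e-03]), 'force': array([-0.087, -0.37 ,  0.458]), 'torque': array([-0.017,  0.03 ,  0.009]), 'grip_width': np.float64(0.999)} 0.0187
scene [ 0.073 -0.479  0.715] [[0.5, -0.86, -0.01], [-0.6, -0.35, -0.72], [0.62, 0.37, -0.7]] 404.83245639166955 [-0.10560306  0.          0.          0.          0.        ]
top [ 0.486 -0.151  0.953] [[0.02, -1.0, 0.03], [-1.0, -0.02, -0.1], [0.1, -0.02, -1.0]] 440.6625073774031 [0.04123754 0.         0.         0.         0.        ]
```

View pics/scene0.png

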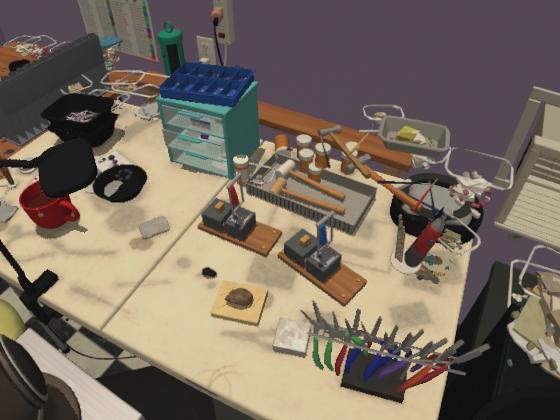

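View pics/top0.png

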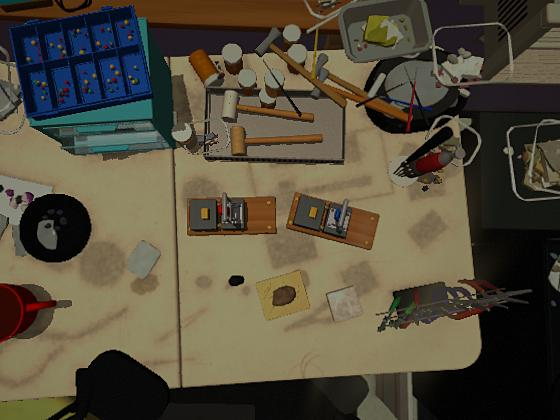

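The red mould is at about (232,214) in the top picture with its keeper to the left. The blue one is at about (335,220). Next I'll zoom in and fit the pose.

```bash
cat > h.py <<'E'
import numpy as np,cv2,pickle
def cam(d):
    K=np.array([[d["fx"],0,d["cx"]],[0,d["fy"],d["cy"]],[0,0,1]]);return K,np.array(d["dist_coeffs"]),np.array(d["R"]),np.array(d["t"])
def cloud(d,us,vs,z=None):
    K,D,R,t=cam(d)
    p=cv2.undistortPoints(np.stack([us,vs],-1).astype(float).reshape(-1,1,2),K,D).reshape(-1,2)
    zz=d["depth"][vs.astype(int),us.astype(int)]
    c=np.c_[p*zz[:,None],zz]; return (c-t)@R
def proj(d,X):
    K,D,R,t=cam(d); return cv2.projectPoints(np.asarray(X,float).reshape(-1,1,3),cv2.Rodrigues(R)[0],t,K,D)[0].reshape(-1,2)
def onplane(d,u,v,z):
    K,D,R,t=cam(d); p=cv2.undistortPoints(np.array([[[u,v]]],float),K,D)[0,0]
    r=R.T@np.array([p[0],p[1],1]); o=-R.T@t; return o+r*(z-o[2])/r[2]
E
python3 - <<'E'
from h import *
d=pickle.load(open("top0.pkl","rb"))
im=d["image"][180:250,180:390][:,:,::-1]
cv2.imwrite("pics/topz.png",cv2.resize(im,None,fx=3.8,fy=3.8,interpolation=cv2.INTER_CUBIC))
s=pickle.load(open("scene0.pkl","rb"))
im=s["image"][170:300,190:370][:,:,::-1]
cv2.imwrite("pics/scenez.png",cv2.resize(im,None,fx=4.4,fy=4.4,interpolation=cv2.INTER_CUBIC))
us,vs=np.meshgrid(np.arange(180,285),np.arange(185,245));us=us.ravel();vs=vs.ravel()
P=cloud(d,us,vs); print(np.percentile(P[:,2],[1,10,50,90,99]))
top=P[(P[:,2]>.043)&(P[:,2]<.056)]
print("tops",len(top),cv2.minAreaRect((top[:,:2]*1000).astype(np.float32)))
b=P[(P[:,2]>.008)&(P[:,2]<.2)]
print("board",len(b),cv2.minAreaRect((b[:,:2]*1000).astype(np.float32)), np.median(b[:,2]))
print(np.histogram(P[:,2],np.arange(-.01,.17,.005)))
E
```

```text
[-0.00427295 -0.00224127  0.00877897  0.05129044  0.16231933]
tops 1157 ((585.1411743164062, -39.74910354614258), (62.45814895629883, 109.07207489013672), 1.6408532857894897)
board 3223 ((586.6004638671875, -66.5340347290039), (79.88591003417969, 188.8642120361328), 2.259782314300537) 0.03331936754126112
(array([  25, 2015,  944,  454, 1145,   22,   15,   33,   32,   28,   27,
        688,  444,   20,   29,   89,   12,    2,   10,   27,    8,    9,
          9,    7,    0,    4,    1,    3,   27,   15,    0,    0,    0,
         26,  112]), array([-0.01 , -0.005,  0.   ,  0.005,  0.01 ,  0.015,  0.02 ,  0.025,
        0.03 ,  0.035,  0.04 ,  0.045,  0.05 ,  0.055,  0.06 ,  0.065,
        0.07 ,  0.075,  0.08 ,  0.085,  0.09 ,  0.095,  0.1  ,  0.105,
        0.11 ,  0.115,  0.12 ,  0.125,  0.13 ,  0.135,  0.14 ,  0.145,
        0.15 ,  0.155,  0.16 ,  0.165]))
```

View pics/topz.png

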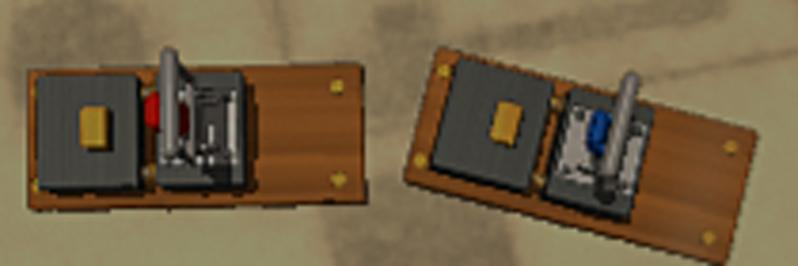

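View pics/scenez.png

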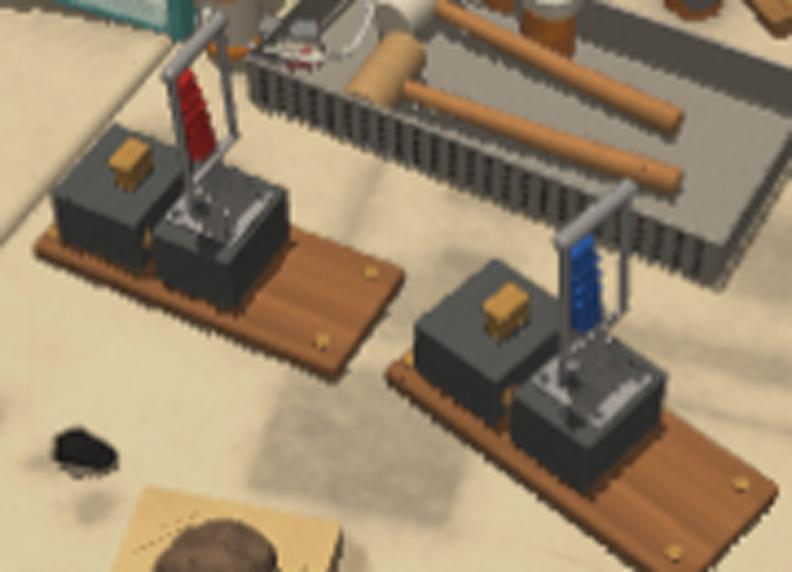

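```bash
cat >> h.py <<'E'
A=np.deg2rad(92.0); XM=np.array([np.cos(A),np.sin(A),0]); YM=np.array([-np.sin(A),np.cos(A),0]); O=np.array([.5862,-.0717,0])
M=np.stack([XM,YM,[0,0,1]],1)
def tom(P): return (np.asarray(P)-O)@M
def fromm(p): return O+M@np.asarray(p)
from scipy.spatial.transform import Rotation as Rn
def plan(s,targ_m,aligned=True):
    "tool-frame delta (normalised) from state to mould-frame target (m)"
    R=Rn.from_rotvec(s["ee_rot"]); d=R.inv().apply(fromm(targ_m)-s["ee_pos"])/.15
    Rt=Rn.from_matrix(np.stack([-YM*-1,XM,[0,0,-1.]],1))
    if np.linalg.det(Rt.as_matrix())<0: raise 1
    c=[R.inv()*Rt, R.inv()*Rt*Rn.from_rotvec([0,0,np.pi])]
    w=min((x.as_rotvec() for x in c),key=np.linalg.norm)/.15
    return np.round(d,3),np.round(w,3)
def st():
    from cell import robot
    s=robot.observe(); print("t",round(float(s["t"]),2),"m mm",np.round(tom(s["ee_pos"])*1000,1),"F_m",np.round(np.array(s["force"])@M,1),"g",round(float(s["grip_width"]),2)); return s
E
python3 - <<'E'
from h import *
for n,(u0,u1,v0,v1) in dict(top=(180,285,185,245),scene=(190,285,175,260)).items():
    d=pickle.load(open(n+"0.pkl","rb"))
    us,vs=np.meshgrid(np.arange(u0,u1),np.arange(v0,v1));us=us.ravel();vs=vs.ravel()
    P=tom(cloud(d,us,vs))*1000; c=d["image"][vs,us].astype(int)
    near=(abs(P[:,1])<60)&(P[:,0]>-130)&(P[:,0]<120)
    bar=near&(P[:,2]>150)&(P[:,2]<175)
    print(n,"bar",bar.sum(),np.percentile(P[bar],[3,50,97],axis=0).round(1).tolist())
    red=near&(c[:,0]>90)&(c[:,1]<50)&(P[:,2]>60)
    print("red",red.sum(),np.percentile(P[red],[3,50,97],axis=0).round(1).tolist())
    k=near&(c[:,0]>110)&(c[:,2]<80)&(c[:,1]>70)&(P[:,2]>56)&(P[:,2]<75)
    print("keeper",k.sum(),np.percentile(P[k],[3,50,97],axis=0).round(1).tolist())
    t=near&(P[:,2]>44)&(P[:,2]<55); print("tops",np.percentile(P[t],[2,50,98],axis=0).round(1).tolist())
s=st(); print(plan(s,[-.045,0,.24]))
E
```

```text
top bar 139 [[1.5, -24.2, 158.6], [4.9, -1.1, 161.6], [8.9, 22.7, 164.4]]
red 31 [[13.2, -6.9, 131.6], [15.3, -0.7, 134.9], [19.2, 6.5, 136.5]]
keeper 70 [[49.0, -10.0, 64.0], [54.9, 0.0, 65.8], [61.1, 8.4, 68.4]]
tops [[-22.3, -30.3, 45.5], [43.0, 2.7, 49.4], [85.6, 29.7, 54.0]]
scene bar 82 [[0.1, -20.6, 152.6], [2.3, 5.1, 161.6], [7.3, 25.7, 164.5]]
red 93 [[2.3, -4.6, 93.3], [7.5, 1.8, 114.1], [14.5, 8.7, 135.4]]
keeper 37 [[47.8, -9.1, 65.0], [54.1, 1.2, 66.4], [60.7, 10.6, 68.5]]
tops [[-24.0, -28.5, 45.0], [35.1, 12.2, 49.9], [85.6, 31.9, 54.2]]
t 0.1 m mm [596.1 437.5 230.6] F_m [0.6 0.1 0.2] g 1.0
(array([-3.99 , -3.295, -0.058]), array([-9.000e-03, -1.000e-03, -1.878e+00]))
```

Emit:
{"name": "servo_tool", "arguments": {"deltas": "0 0 -0.1 0 0 -1 0; 0 0 -0.1 0 0 -0.88 0; 0 0 0 0 0 0 0"}}

```text
t: 0.4
ee_pos: [0.1279, 0.5078, 0.2594]
ee_rot: [0.07, -3.139, 0.009]
force: [-0.2, 0.2, 0.6]
grip_width: 0.515
```

```bash
python3 -c "
from h import *
s=st();print(plan(s,[-.045,0,.25]))"
```

```text
t 0.4 m mm [595.1 437.8 259.4] F_m [0.2 0.2 0.6] g 0.51
(array([-2.878, -4.295,  0.082]), array([-0.037, -0.011,  0.063]))
```

Emit:
{"name": "servo_tool", "arguments": {"deltas": "-0.17 -0.25 0 0 0 0 0; -0.17 -0.25 0 0 0 0 0; -0.17 -0.25 0 0 0 0 0; -0.17 -0.25 0 0 0 0 0; -0.17 -0.25 0 0 0 0 0"}}

```text
t: 0.9
ee_pos: [0.2636, 0.3234, 0.2542]
ee_rot: [0.059, -3.137, 0.016]
force: [1.1, 0.7, 0.5]
grip_width: -0.0
```

Emit:
{"name": "servo_tool", "arguments": {"deltas": "-0.17 -0.25 0 0 0 0 0; -0.17 -0.25 0 0 0 0 0; -0.17 -0.25 0 0 0 0 0; -0.17 -0.25 0 0 0 0 0; -0.17 -0.25 0 0 0 0 0"}}

```text
t: 1.4
ee_pos: [0.3992, 0.1309, 0.2515]
ee_rot: [0.033, -3.136, 0.017]
force: [0.4, 1.4, -0.6]
grip_width: -0.003
```

```bash
python3 -c "
from h import *
s=st();print(plan(s,[-.045,0,.25]))"
```

```text
t 1.4 m mm [209.  179.8 251.5] F_m [ 1.4 -0.4 -0.6] g -0.0
(array([-1.222, -1.677,  0.021]), array([-0.072, -0.04 , -0.091]))
```

Emit:
{"name": "servo_tool", "arguments": {"deltas": "-0.18 -0.24 -0.02 -0.07 -0.04 -0.09 0; -0.18 -0.24 0 0 0 0 0; -0.18 -0.24 0 0 0 0 0; -0.18 -0.24 0 0 0 0 0; -0.18 -0.24 0 0 0 0 0"}}

```text
t: 1.9
ee_pos: [0.5413, -0.0554, 0.2505]
ee_rot: [0.023, -3.139, -0.001]
force: [0.1, 0.9, 1.0]
grip_width: -0.0
```

```bash
python3 -c "
from h import *
s=st();print(plan(s,[-.045,0,.25]))"
```

```text
t 1.9 m mm [ 17.9  44.3 250.5] F_m [ 0.9 -0.1  1. ] g -0.0
(array([-0.303, -0.413,  0.002]), array([ 0.005, -0.016, -0.134]))
```

Emit:
{"name": "servo_tool", "arguments": {"deltas": "-0.15 -0.21 0 0 0 -0.13 0; -0.15 -0.21 0 0 0 0 0; 0 0 0 0 0 0 0; 0 0 0 0 0 0 0"}}

```text
t: 2.3
ee_pos: [0.5908, -0.1254, 0.2432]
ee_rot: [0.023, -3.132, -0.003]
force: [-0.3, 0.3, 0.1]
grip_width: -0.004
```

```bash
python3 -c "
from h import *
from cell import robot
s=st();print(plan(s,[-.045,0,.15]))
for n in ('scene','top'):
    d=robot.snapshot(n); pickle.dump(d,open(n+'1.pkl','wb'))
    im=d['image'][80:300,150:390] if n=='scene' else d['image'][150:300,150:390]
    cv2.imwrite(f'pics/{n}1.png',cv2.resize(im[:,:,::-1],None,fx=2.7,fy=2.7,interpolation=cv2.INTER_CUBIC))
    p=proj(d,[s['ee_pos']]);print(n,p)
"
```

```text
t 2.3 m mm [-53.9  -2.7 243.2] F_m [0.3 0.3 0.1] g -0.0
(array([0.013, 0.058, 0.621]), array([ 0.013, -0.061, -0.134]))
scene [[256.51698216 155.81304839]]
top [[255.22769703 198.18795775]]
```

View pics/scene1.png

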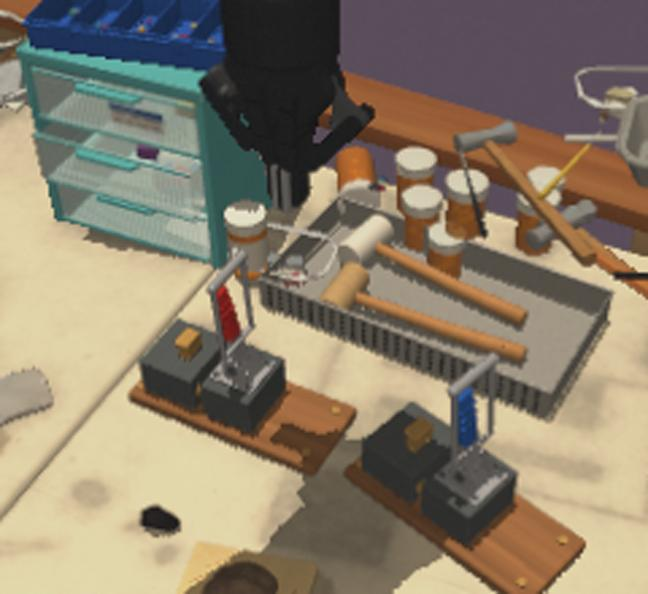

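Emit:
{"name": "servo_tool", "arguments": {"deltas": "0 0 0.22 0 -0.06 -0.13 0; 0 0 0.22 0 0 0 0; 0 0 0.2 0 0 0 0; 0 0 0 0 0 0 0"}}

```text
t: 2.8
ee_pos: [0.5886, -0.1197, 0.1475]
ee_rot: [-0.062, 3.136, 0.002]
force: [0.5, 0.6, -0.5]
grip_width: -0.004
```

```bash
python3 -c "
from h import *
s=st();print(plan(s,[-.02,0,.143]))"
```

```text
t 2.8 m mm [-48.1  -0.8 147.5] F_m [ 0.5 -0.5 -0.5] g -0.0
(array([0.004, 0.187, 0.03 ]), array([0.007, 0.035, 0.029]))
```

Emit:
{"name": "servo_tool", "arguments": {"deltas": "0 0.08 0.03 0 0 0 0; 0 0.08 0 0 0 0 0; 0 0 0 0 0 0 0"}}

```text
t: 3.1
ee_pos: [0.5879, -0.0919, 0.1471]
ee_rot: [-0.063, 3.131, 0.002]
force: [0.5, -0.0, -0.1]
grip_width: -0.0
```

Emit:
{"name": "servo_tool", "arguments": {"deltas": "0 0.06 0 0 0 0 0; 0 0.06 0 0 0 0 0; 0 0 0 0 0 0 0"}}

```text
t: 3.4
ee_pos: [0.5888, -0.0715, 0.1505]
ee_rot: [-0.065, 3.126, 0.0]
force: [-0.5, -0.4, 0.9]
grip_width: 0.001
```

```bash
python3 -c "
from h import *
from cell import robot
s=st();print(plan(s,[.022,0,.143]))
for n in ('scene',):
    d=robot.snapshot(n)
    im=d['image'][100:270,180:330]
    cv2.imwrite(f'pics/{n}2.png',cv2.resize(im[:,:,::-1],None,fx=3.5,fy=3.5,interpolation=cv2.INTER_CUBIC))
"
```

```text
t 3.4 m mm [ 1.000e-01 -2.600e+00  1.505e+02] F_m [-0.3  0.5  0.9] g 0.0
(array([0.017, 0.146, 0.05 ]), array([-0.   ,  0.098,  0.045]))
```

View pics/scene2.png

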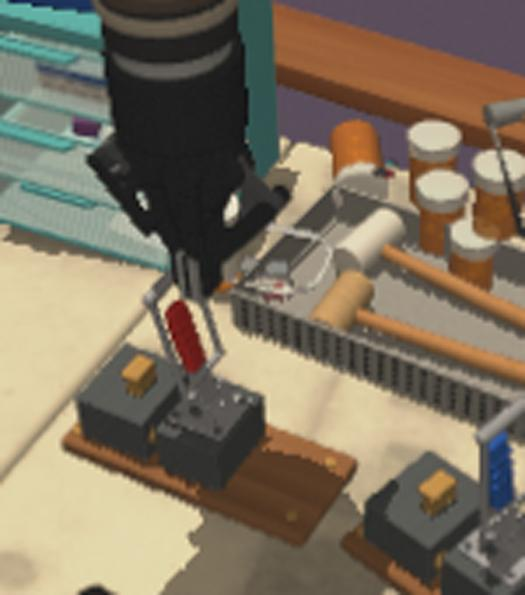

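The loop is tipping forward ahead of the fingertips, with the bar at about (180,285) in the zoom. I'll keep pushing.

Emit:
{"name": "servo_tool", "arguments": {"deltas": "0.01 0.05 0.05 0 0.1 0 0; 0.01 0.06 0.01 0 0 0 0; 0 0.06 0.02 0 0 0 0; 0 0 0 0 0 0 0"}}

```text
t: 3.85
ee_pos: [0.5845, -0.0451, 0.137]
ee_rot: [0.063, -3.139, 0.001]
force: [-0.8, -0.7, -0.1]
grip_width: 0.002
```

```bash
python3 -c "
from h import *
from cell import robot
s=st();print(plan(s,[.03,0,.143]))
for n in ('scene',):
    d=robot.snapshot(n)
    im=d['image'][100:270,180:330]
    cv2.imwrite(f'pics/{n}3.png',cv2.resize(im[:,:,::-1],None,fx=3.5,fy=3.5,interpolation=cv2.INTER_CUBIC))
"
```

```text
t 3.85 m mm [ 26.7   0.8 137. ] F_m [-0.7  0.8 -0.1] g 0.0
(array([-0.005,  0.022, -0.04 ]), array([-0.002, -0.016,  0.036]))
```

View pics/scene3.png

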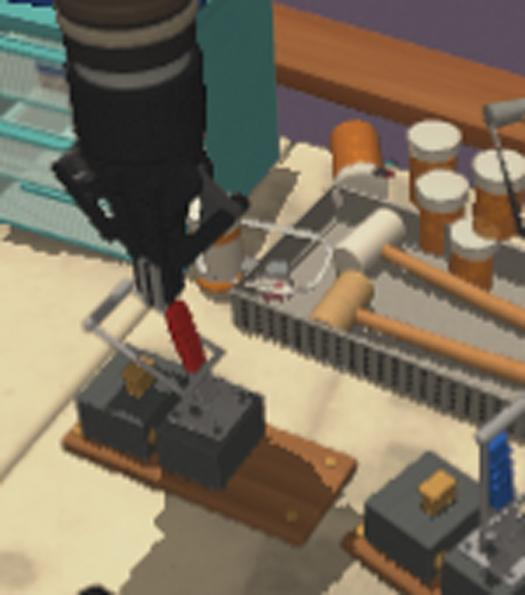

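Emit:
{"name": "servo_tool", "arguments": {"deltas": "0 0 -0.08 0 0 0 0; 0 0.1 -0.02 0 0 0 0; 0 0.1 0 0 0 0 0; 0 0 0 0 0 0 0"}}

```text
t: 4.3
ee_pos: [0.5838, -0.0135, 0.1544]
ee_rot: [0.061, -3.14, 0.001]
force: [-0.3, 0.5, -0.0]
grip_width: 0.002
```

```bash
python3 -c "
from h import *
from cell import robot
s=st();print(plan(s,[.055,0,.115]))
for n in ('scene','top'):
    d=robot.snapshot(n);pickle.dump(d,open(n+'4.pkl','wb'))
    im=d['image'][100:270,180:330] if n=='scene' else d['image'][150:270,170:300]
    cv2.imwrite(f'pics/{n}4.png',cv2.resize(im[:,:,::-1],None,fx=3.5,fy=3.5,interpolation=cv2.INTER_CUBIC))
"
```

```text
t 4.3 m mm [ 58.2   0.4 154.4] F_m [ 0.5  0.3 -0. ] g 0.0
(array([-0.002, -0.021,  0.263]), array([-0.003, -0.004,  0.026]))
```

View pics/scene4.png

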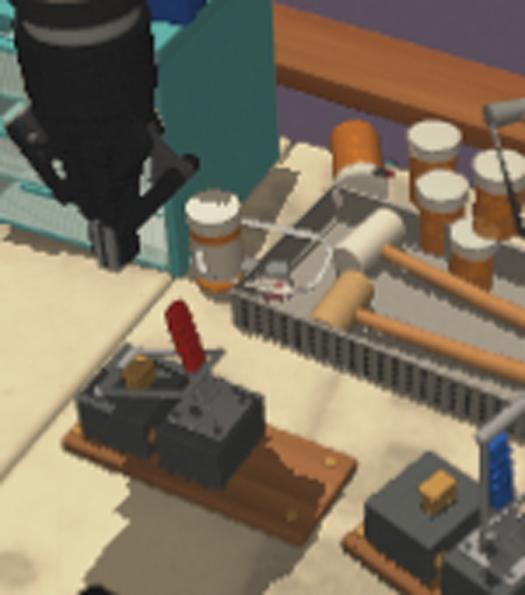

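```bash
python3 -c "
from h import *
d=pickle.load(open('scene4.pkl','rb'))
us,vs=np.meshgrid(np.arange(195,285),np.arange(175,245));us=us.ravel();vs=vs.ravel()
P=tom(cloud(d,us,vs))*1000
m=(abs(P[:,1])<32)&(P[:,0]>30)&(P[:,0]<90)&(P[:,2]>53)&(P[:,2]<140)
for p,u,v in zip(P[m],us[m],vs[m]):
  if p[0]>63 : print(u,v,p.round(0))
print(proj(d,[fromm([.071,y,.055]) for y in (-.026,0,.026)]), proj(d,[fromm([.02,0,.133])]))
"
```

```text
218 199 [ 73. -21.  58.]
219 199 [ 70. -21.  60.]
217 200 [ 74. -18.  58.]
218 200 [ 70. -18.  59.]
219 200 [ 69. -19.  59.]
220 200 [ 64. -18.  62.]
216 201 [ 72. -12.  60.]
217 201 [ 73. -16.  56.]
218 201 [ 69. -16.  58.]
219 201 [ 68. -18.  57.]
220 201 [ 66. -19.  57.]
215 202 [ 74. -10.  58.]
216 202 [ 71. -11.  58.]
217 202 [ 70. -12.  58.]
218 202 [63. -8. 64.]
214 203 [74. -6. 58.]
215 203 [71. -6. 59.]
216 203 [70. -8. 58.]
217 203 [67. -9. 58.]
213 204 [74. -2. 58.]
214 204 [70. -1. 60.]
215 204 [70. -4. 58.]
216 204 [68. -6. 57.]
212 205 [73.  3. 59.]
213 205 [72.  1. 58.]
214 205 [71. -1. 56.]
215 205 [69. -3. 56.]
211 206 [75.  5. 56.]
212 206 [72.  5. 58.]
213 206 [70.  4. 58.]
214 206 [68.  2. 57.]
210 207 [74. 10. 58.]
211 207 [73.  9. 58.]
212 207 [71.  7. 57.]
213 207 [69.  6. 57.]
209 208 [74. 14. 58.]
210 208 [72. 13. 58.]
211 208 [69. 13. 60.]
212 208 [68. 11. 58.]
213 208 [67.  8. 56.]
209 209 [72. 17. 59.]
210 209 [71. 15. 58.]
211 209 [69. 14. 58.]
212 209 [68. 12. 56.]
213 209 [68.  8. 53.]
208 210 [73. 20. 58.]
209 210 [70. 20. 59.]
210 210 [68. 19. 59.]
211 210 [67. 17. 57.]
212 210 [66. 14. 56.]
207 211 [73. 24. 58.]
208 211 [71. 23. 58.]
209 211 [68. 23. 59.]
210 211 [66. 22. 59.]
207 212 [71. 27. 58.]
208 212 [69. 25. 57.]
209 212 [67. 24. 58.]
210 212 [63. 25. 60.]
207 213 [71. 27. 54.]
208 213 [69. 26. 55.]
209 213 [67. 25. 55.]
210 214 [64. 25. 53.]
[[219.94329232 199.08490385]
 [213.74763052 205.76909092]
 [207.34909762 212.68005653]] [[228.8313941  187.62903676]]
```

View pics/top4.png

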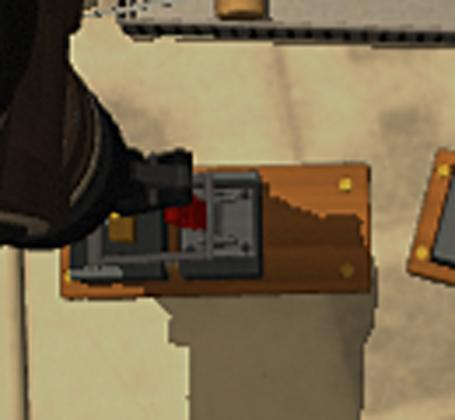

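The bar is hooked, measured at about x 70, z 55–58 along its full width. The lever is next: come down on its keeper side.

Emit:
{"name": "servo_tool", "arguments": {"deltas": "0 0 0.12 0 0 0 0; 0 0 0.12 0 0 0 0; 0 -0.08 0 0 0 0 0; 0 -0.08 0 0 0 0 0; 0 0 0 0 0 0 0"}}

```text
t: 4.9
ee_pos: [0.5851, -0.041, 0.1184]
ee_rot: [-0.061, 3.141, -0.003]
force: [0.4, -0.9, -0.2]
grip_width: -0.003
```

```bash
python3 -c "
from h import *
s=st();print(plan(s,[.017,0,.121]))"
```

```text
t 4.9 m mm [3.070e+01 1.000e-01 1.184e+02] F_m [-0.9 -0.4 -0.2] g -0.0
(array([-0.   , -0.091, -0.017]), array([-0.014,  0.002,  0.026]))
```

Emit:
{"name": "servo_tool", "arguments": {"deltas": "0 -0.08 -0.01 0 0 0 0; 0 -0.08 0 0 0 0 0; 0 -0.06 0 0 0 0 0; 0 0 0 0 0 0 0"}}

```text
t: 5.3
ee_pos: [0.5874, -0.0783, 0.1223]
ee_rot: [-0.058, 3.138, -0.003]
force: [0.1, 1.4, -0.1]
grip_width: 0.003
```

```bash
python3 -c "
from h import *
s=st();print(plan(s,[-.015,0,.116]))
from cell import robot
d=robot.snapshot('scene')
im=d['image'][100:270,180:330]
cv2.imwrite(f'pics/scene5.png',cv2.resize(im[:,:,::-1],None,fx=3.5,fy=3.5,interpolation=cv2.INTER_CUBIC))
"
```

```text
t 5.3 m mm [ -6.6  -1.  122.3] F_m [ 1.4 -0.1 -0.1] g 0.0
(array([ 0.007, -0.056,  0.042]), array([-0.015,  0.022,  0.013]))
```

View pics/scene5.png

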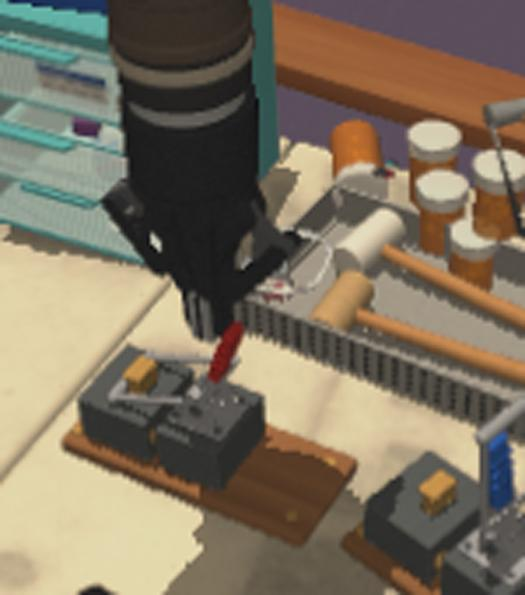

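Emit:
{"name": "servo_tool", "arguments": {"deltas": "0.01 -0.06 0.05 0 0 0 0; 0 -0.05 0.03 0 0 0 0; 0 -0.05 0.04 0 0 0 0; 0 -0.04 0.05 0 0 0 0"}}

```text
t: 5.75
ee_pos: [0.588, -0.1092, 0.0968]
ee_rot: [-0.061, 3.135, -0.004]
force: [0.2, -0.1, 1.6]
grip_width: -0.005
```

```bash
python3 -c "
from h import *
s=st();print(plan(s,[-.04,0,.095]));print(plan(s,[-.048,0,.082]))
from cell import robot
d=robot.snapshot('scene')
im=d['image'][100:270,180:330]
cv2.imwrite(f'pics/scene6.png',cv2.resize(im[:,:,::-1],None,fx=3.5,fy=3.5,interpolation=cv2.INTER_CUBIC))
"
```

```text
t 5.75 m mm [-37.6  -0.5  96.8] F_m [-0.1 -0.2  1.6] g -0.0
(array([ 0.003, -0.016,  0.012]), array([-0.016,  0.042,  0.028]))
(array([ 0.004, -0.069,  0.098]), array([-0.016,  0.042,  0.028]))
```

View pics/scene6.png

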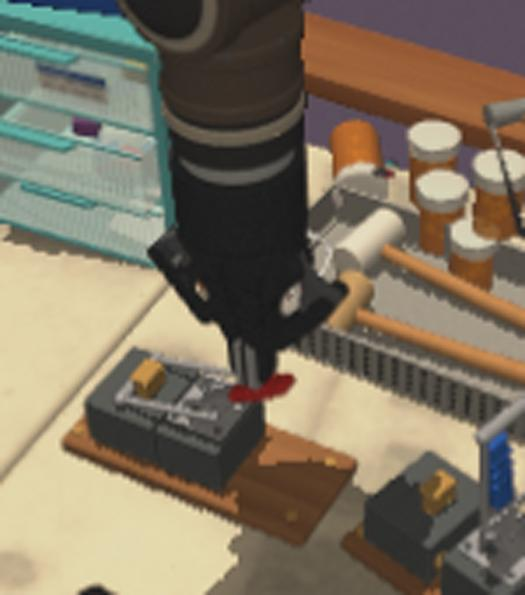

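The halves are already drawing together. Next I'll press it down past the toggle.

Emit:
{"name": "servo_tool", "arguments": {"deltas": "0 -0.04 0.05 0 0.04 0 0; 0 -0.03 0.05 0 0 0 0; 0 -0.02 0.05 0 0 0 0; 0 0 0.04 0 0 0 0; 0 0 0 0 0 0 0"}}

```text
t: 6.3
ee_pos: [0.5885, -0.1256, 0.0694]
ee_rot: [-0.059, 3.139, -0.006]
force: [0.0, -1.0, -0.4]
grip_width: -0.001
```

```bash
python3 -c "
from h import *
s=st();print(plan(s,[-.051,0,.068]))"
```

```text
t 6.3 m mm [-54.   -0.4  69.4] F_m [-1.   0.  -0.4] g -0.0
(array([0.003, 0.02 , 0.009]), array([-0.026,  0.012,  0.018]))
```

Emit:
{"name": "servo_tool", "arguments": {"deltas": "0 0 0.02 0 0 0 0; 0 0 0 0 0 0 0; 0 0 -0.2 0 0 0 0; 0 0 -0.3 0 0 0 0; 0 0 -0.3 0 0 0 0"}}

```text
t: 6.8
ee_pos: [0.5844, -0.1245, 0.1821]
ee_rot: [0.06, -3.131, 0.002]
force: [1.2, 0.2, -0.6]
grip_width: 0.0
```

Emit:
{"name": "servo_tool", "arguments": {"deltas": "0.2 0 -0.2 0 0 0 0; 0.3 0 0 0 0 0 0; 0.3 0 0 0 0 0 0; 0.3 0 0 0 0 0 0; 0 0 0 0 0 0 0"}}

```text
t: 7.3
ee_pos: [0.4182, -0.1312, 0.2163]
ee_rot: [0.063, -3.138, 0.006]
force: [0.4, -1.1, 0.7]
grip_width: 0.004
```

```bash
python3 -c "
from h import *
s=st()
from cell import robot
d=robot.snapshot('scene')
im=d['image'][160:300,180:370]
cv2.imwrite(f'pics/scene7.png',cv2.resize(im[:,:,::-1],None,fx=4,fy=4,interpolation=cv2.INTER_CUBIC))
us,vs=np.meshgrid(np.arange(195,290),np.arange(170,250));us=us.ravel();vs=vs.ravel()
P=tom(cloud(d,us,vs))*1000;c=d['image'][vs,us].astype(int)
q=(abs(P[:,1])<40)&(abs(P[:,0])<120)
red=q&(c[:,0]>90)&(c[:,1]<50)&(P[:,2]>40)
print('red',red.sum(),np.percentile(P[red],[3,50,97],axis=0).round(1).tolist())
k=q&(c[:,0]>110)&(c[:,2]<80)&(c[:,1]>70)&(P[:,2]>56)&(P[:,2]<75)
print('keeper',k.sum(),np.percentile(P[k],[3,50,97],axis=0).round(1).tolist())
"
```

```text
t 7.3 m mm [-53.6 170.  216.3] F_m [-1.1 -0.4  0.7] g 0.0
red 41 [[-71.7, -2.3, 62.2], [-49.4, 7.3, 66.1], [-28.3, 9.1, 69.1]]
keeper 26 [[-73.8, -11.0, 59.5], [41.0, -0.5, 65.6], [44.4, 10.8, 68.9]]
```

View pics/scene7.png

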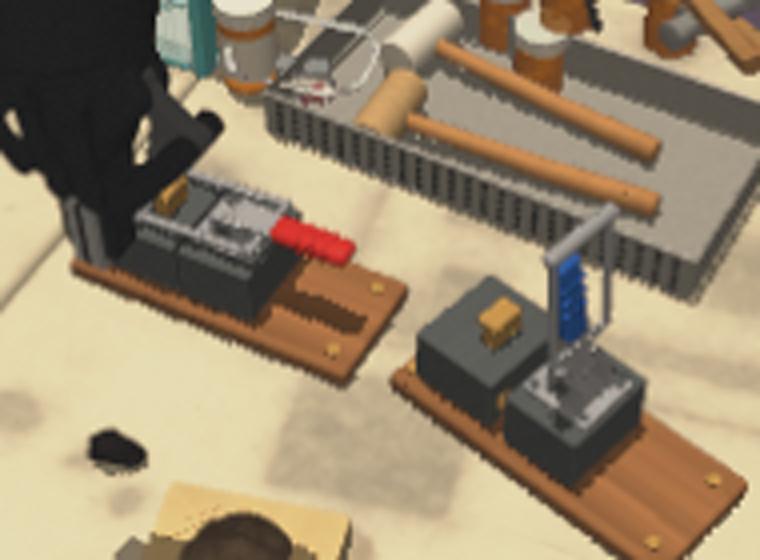

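The lever lies flat (z 62–69, x −28…−72) and the halves are drawn together. The blue mould is unchanged. I'll check once more from the top camera and then hand in.

Emit:
{"name": "servo_tool", "arguments": {"deltas": "0 0 0 0 0 0 0; 0 0 0 0 0 0 0; 0 0 0 0 0 0 0; 0 0 0 0 0 0 0; 0 0 0 0 0 0 0"}}

```text
t: 7.85
ee_pos: [0.424, -0.1316, 0.2146]
ee_rot: [0.066, -3.139, 0.006]
force: [0.3, 0.3, 0.2]
grip_width: 0.002
```

```bash
python3 -c "
from h import *
s=st()
from cell import robot
d=robot.snapshot('top')
im=d['image'][160:280,170:390]
cv2.imwrite(f'pics/top8.png',cv2.resize(im[:,:,::-1],None,fx=3.5,fy=3.5,interpolation=cv2.INTER_CUBIC))
us,vs=np.meshgrid(np.arange(180,290),np.arange(170,250));us=us.ravel();vs=vs.ravel()
P=tom(cloud(d,us,vs))*1000;c=d['image'][vs,us].astype(int)
red=(abs(P[:,1])<40)&(c[:,0]>90)&(c[:,1]<50)&(P[:,2]>40)
print('red',red.sum(),np.percentile(P[red],[3,50,97],axis=0).round(1).tolist())
"
```

```text
t 7.85 m mm [-54.3 164.2 214.6] F_m [ 0.3 -0.3  0.2] g 0.0
red 200 [[-71.8, -9.0, 63.3], [-49.7, -0.6, 67.1], [-27.5, 7.4, 70.8]]
```

View pics/top8.png

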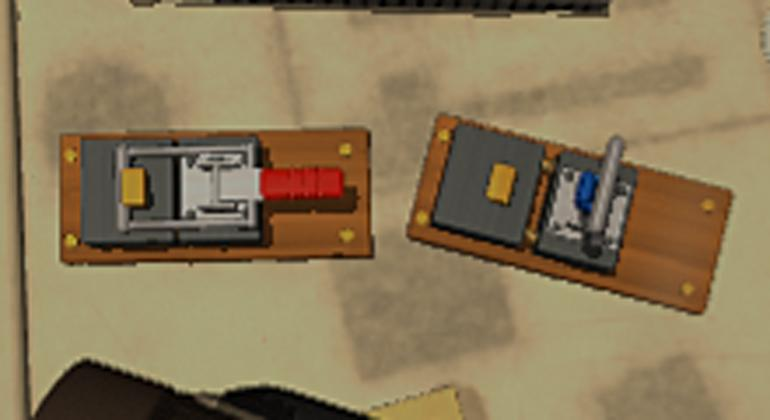

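The top view shows the bar behind the keeper at (122,185), the red lever flat at (300,183), the gap closed and the blue lever still open.

```bash
python3 -c "
from cell import robot
print(robot.hand_in())"
```

```text
the job is handed in; nothing more can be done
None
```

The red mould is latched shut, and I handed the job in at about 7.9 s of the 42 s. With the fingers shut, I tipped the wire loop over so it dropped behind the brass keeper. I then pushed the red lever over and down past the toggle, and moved the arm clear.

- **Hook:** before I moved the lever, the bar measured about x 70, z 55–58 mm, matching the expected hooked position.
- **Lever:** after I let go, it lay flat along −x at z about 67 mm. It was still flat in a second picture about half a second later.
- **Halves:** the gap between them is closed, with the bar still behind the keeper.
- **Blue mould:** it looks unchanged, with its lever and loop still upright.
- **Forces:** the wrist force stayed under about 2 N in every reading I took.

No check failed or disagreed.

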